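# Put the drill spindles back in their fork clips and count the mounted pair

### The job

The pair of skis is mounted: put every drill spindle lying on the bench back into the rack station of its own colour, pressed fully home past the sprung jaw so that the jaw snaps shut over the shaft, with the drill point to the rear of the rack. When they are all in, count the job: swing the lever of the stroke counter to its stop and let it spring back. Leave the toe housing, the scraper and the brake arms where they are.

Things in the scene. Friction and masses are not known exactly. Their poses are not given: they have to be found in the camera images.
- rack: Aluminium rack plate 120 x 290 x 10 mm fixed to the bench, origin under its centre, x to its rear. Four clip stations 68 mm apart along y, coloured base plates, order varies. Each has two fork clips, 12 mm thick, 40 mm before and behind the seat point, slots 17 mm wide, open upward: the bare shaft fits, the hexagons stay outside. Between the forks fingers may reach 15 mm below the seat's axis
- spindle_red: Loose drill spindle with a red hexagonal drive head, 0.2 kg; None if absent. Steel shaft 14 mm thick along body x, origin on its axis amid the bare length (x -56 to +56 mm). Head x -70 to -56, brass stop collar +56 to +68 (both hexagons 22 mm across flats), 7 mm drill point +68 to +103. On the bench its axis is 11 mm high. Grip the bare shaft near the origin
- tip_red (a point): End of the drill point of the red spindle, on its axis, 103 mm from its origin along +x
- seat_red (a point): Seat in the red station, 45 mm above the bench: where the red spindle's origin must come to lie. x: along the seat to the rack's rear, where the drill point goes; y across; z up. On +y a fixed tine (slot wall at y +8.5, flared above to +15 mm, 19 mm up); on -y the jaw's nose hangs over the slot to y -2 mm, its sloping top 21 mm up. Come straight down at y -3 to +6 mm
- jaw_red (a joint): Sprung steel jaw of the red station, a nose at each fork, hinged about x at y -21, 20 mm below the seat's axis (7 mm pivot shaft). 0 rad = shut, over the shaft or the empty slot; about 0.2 while a shaft passes; limit 0.6. Pushing past takes some 6 to 18 N; then it snaps shut by spring. Below 0.06 with the shaft level with the seat: home
- spindle_blue: Loose drill spindle with a blue hexagonal drive head, 0.2 kg; None if absent. Steel shaft 14 mm thick along body x, origin on its axis amid the bare length (x -56 to +56 mm). Head x -70 to -56, brass stop collar +56 to +68 (both hexagons 22 mm across flats), 7 mm drill point +68 to +103. On the bench its axis is 11 mm high. Grip the bare shaft near the origin
- tip_blue (a point): End of the drill point of the blue spindle, on its axis, 103 mm from its origin along +x
- seat_blue (a point): Seat in the blue station, 45 mm above the bench: where the blue spindle's origin must come to lie. x: along the seat to the rack's rear, where the drill point goes; y across; z up. On +y a fixed tine (slot wall at y +8.5, flared above to +15 mm, 19 mm up); on -y the jaw's nose hangs over the slot to y -2 mm, its sloping top 21 mm up. Come straight down at y -3 to +6 mm
- jaw_blue (a joint): Sprung steel jaw of the blue station, a nose at each fork, hinged about x at y -21, 20 mm below the seat's axis (7 mm pivot shaft). 0 rad = shut, over the shaft or the empty slot; about 0.2 while a shaft passes; limit 0.6. Pushing past takes some 6 to 18 N; then it snaps shut by spring. Below 0.06 with the shaft level with the seat: home
- spindle_yellow: Loose drill spindle with a yellow hexagonal drive head, 0.2 kg; None if absent. Steel shaft 14 mm thick along body x, origin on its axis amid the bare length (x -56 to +56 mm). Head x -70 to -56, brass stop collar +56 to +68 (both hexagons 22 mm across flats), 7 mm drill point +68 to +103. On the bench its axis is 11 mm high. Grip the bare shaft near the origin
- tip_yellow (a point): End of the drill point of the yellow spindle, on its axis, 103 mm from its origin along +x
- seat_yellow (a point): Seat in the yellow station, 45 mm above the bench: where the yellow spindle's origin must come to lie. x: along the seat to the rack's rear, where the drill point goes; y across; z up. On +y a fixed tine (slot wall at y +8.5, flared above to +15 mm, 19 mm up); on -y the jaw's nose hangs over the slot to y -2 mm, its sloping top 21 mm up. Come straight down at y -3 to +6 mm
- jaw_yellow (a joint): Sprung steel jaw of the yellow station, a nose at each fork, hinged about x at y -21, 20 mm below the seat's axis (7 mm pivot shaft). 0 rad = shut, over the shaft or the empty slot; about 0.2 while a shaft passes; limit 0.6. Pushing past takes some 6 to 18 N; then it snaps shut by spring. Below 0.06 with the shaft level with the seat: home
- spindle_black: Loose drill spindle with a black hexagonal drive head, 0.2 kg; None if absent. Steel shaft 14 mm thick along body x, origin on its axis amid the bare length (x -56 to +56 mm). Head x -70 to -56, brass stop collar +56 to +68 (both hexagons 22 mm across flats), 7 mm drill point +68 to +103. On the bench its axis is 11 mm high. Grip the bare shaft near the origin
- tip_black (a point): End of the drill point of the black spindle, on its axis, 103 mm from its origin along +x
- seat_black (a point): Seat in the black station, 45 mm above the bench: where the black spindle's origin must come to lie. x: along the seat to the rack's rear, where the drill point goes; y across; z up. On +y a fixed tine (slot wall at y +8.5, flared above to +15 mm, 19 mm up); on -y the jaw's nose hangs over the slot to y -2 mm, its sloping top 21 mm up. Come straight down at y -3 to +6 mm
- jaw_black (a joint): Sprung steel jaw of the black station, a nose at each fork, hinged about x at y -21, 20 mm below the seat's axis (7 mm pivot shaft). 0 rad = shut, over the shaft or the empty slot; about 0.2 while a shaft passes; limit 0.6. Pushing past takes some 6 to 18 N; then it snaps shut by spring. Below 0.06 with the shaft level with the seat: home
- lever (a joint): Sprung advance lever of the stroke counter: 0 rad = at rest, growing anticlockwise seen from above to its stop at 1.05 rad; a spring (2 to 4 N at the knob) brings it back to 0 when let go
- lever_axis (a point): Centre of the lever's vertical pivot, on top of the grey stroke counter (70 x 60 mm, 42 mm high, fixed to the bench at a yaw within 0.25 rad), 50 mm above the bench
- lever_knob (a point): Middle of the red upright knob (14 mm diameter, from 48 to 80 mm above the bench) at the lever's end, 60 mm from the pivot axis; this point is 68 mm above the bench. At rest the knob lies on the robot's side of the pivot, to the right; it swings away from the robot. Nothing else stands higher than 55 mm on the counter
- toe_housing: Green plastic toe housing on a black plate, 95 x 76 x 44 mm, bystander; origin under its centre
- scraper: Heavy steel scraper plate, 75 x 150 mm, 14 mm thick at its black grip edge, bystander; origin under its centre
- brake_arms: Pair of white brake arms on a steel wire frame, about 155 x 106 x 12 mm, bystander; origin under the middle

How it is judged:
On the way, in this order (a step that is already met when the one before it is completed fails the run):
1. every spindle present is home in the station of its colour, drill point to the rear, jaw shut over it (x of spindle_red in the frame of seat_red between -0.012 and 0.012 m and y of spindle_red in the frame of seat_red between -0.003 and 0.003 m and z of spindle_red in the frame of seat_red between -0.003 and 0.003 m and angle between the x axis of spindle_red and the x axis of seat_red, either way round below 0.07 rad and x of tip_red in the frame of seat_red above 0.05 m and value of joint each of jaw_red, jaw_blue, jaw_yellow, jaw_black below 0.06 rad and x of spindle_blue in the frame of seat_blue between -0.012 and 0.012 m and y of spindle_blue in the frame of seat_blue between -0.003 and 0.003 m and z of spindle_blue in the frame of seat_blue between -0.003 and 0.003 m and angle between the x axis of spindle_blue and the x axis of seat_blue, either way round below 0.07 rad and x of tip_blue in the frame of seat_blue above 0.05 m and x of spindle_yellow in the frame of seat_yellow between -0.012 and 0.012 m and y of spindle_yellow in the frame of seat_yellow between -0.003 and 0.003 m and z of spindle_yellow in the frame of seat_yellow between -0.003 and 0.003 m and angle between the x axis of spindle_yellow and the x axis of seat_yellow, either way round below 0.07 rad and x of tip_yellow in the frame of seat_yellow above 0.05 m and x of spindle_black in the frame of seat_black between -0.012 and 0.012 m and y of spindle_black in the frame of seat_black between -0.003 and 0.003 m and z of spindle_black in the frame of seat_black between -0.003 and 0.003 m and angle between the x axis of spindle_black and the x axis of seat_black, either way round below 0.07 rad and x of tip_black in the frame of seat_black above 0.05 m), for 0.2 s.
2. the counter's lever is swung to its stop (value of joint lever above 0.97 rad), for 0.05 s.
At the end, for the whole second after the job is handed in: Every spindle present at rest in its colour's station: within 12 mm along the seat, 3 mm across and in height, 0.07 rad parallel, drill point to the seat's +x, jaw below 0.06 rad; the lever, swung past 0.97 rad after all were in, is back below 0.08 rad (all of step 1 and linear speed of each of spindle_red, spindle_blue, spindle_yellow, spindle_black below 0.02 m/s and value of joint lever below 0.08 rad); the robot touches nothing.
It fails at once if moved by more than 25 mm: the green toe housing (distance of toe_housing from where it was at the start of the episode above 0.025 m).
It fails at once if moved by more than 25 mm: the scraper (distance of scraper from where it was at the start of the episode above 0.025 m).
It fails at once if moved by more than 25 mm: the brake arms (distance of brake_arms from where it was at the start of the episode above 0.025 m).
Of spindle_red, spindle_blue, spindle_yellow, spindle_black only 3 to 4 are there at a start; the rules pass over those that are not, and their reading is None.
At some moment in a run one of spindle_red, spindle_blue, spindle_yellow, spindle_black may be knocked a few centimetres aside while the robot is not near it.
Once in a run the grip may slacken for a moment while it holds something.
It also fails if it takes over 210 s, if anything falls off the work surface, if the arm or the gripper's body presses on something with over 40 N, if the wrist force passes 120 N, or if a joint passes its speed limit or range.

### The arm

A 6-joint arm with a two-finger parallel gripper is mounted at the origin on the work surface. World frame = base frame: x ahead of the robot, y to its left, z up, the work surface at z = 0. Lengths are in m, angles in rad, forces in N, time in s.
With the tool pointing down it reaches from about 0.275 to 0.875 m from the base axis. Payload 12.5 kg.
Tool frame: the origin (TCP) lies on the centre line of the jaws, within the pads' length; the fingertips stand r.finger_overhang ahead of it and the grasp point (between the pads) lies 3 mm ahead of it (r.finger_overhang is the distance from the TCP to the fingertips, in m); z points along the fingers, y is the line along which they close (so a half turn about z gives the same grasp; the last joint's range is limited). The gripper opens to 85 mm and grips with 20 to 120 N. Pads are 22 mm wide; open, the fingers measure 114 mm over their backs; the gripper's body (76 mm by 85 mm) begins 54 mm behind the grasp point. The pads swing forward as they close: fully open they stand 13 mm farther back than shut.
Start: joints at [1.102, 0.351, 1.652, -0, 1.139, -0.085], TCP at [0.206, 0.51, 0.253] pointing down, gripper open.
Joint ranges: [-2.75, 2.75], [-0.79, 2.1], [0.01, 2.65], [-1.57, 4.71], [0.07, 3.14], [-2.87, 2.87]. Speed limits (rad/s): [2.22, 2.22, 2.79, 3.14, 3.14, 3.14].

### API

Orientations are given as a unit quaternion [x, y, z, w].
In Python, from cell import r, optics gives the robot as it stands. The module is installed in compiled form; this text tells all that it offers. Calls block until the motion is done:
- r.move_to(position, orientation): joint-space move of the TCP to a pose.
- r.move_linear(position, rot=None, vel=0.15): straight line of the TCP; rot=None keeps the orientation; vel is the mean speed in m/s.
- r.set_joints(angles): joint-space move.
- r.set_gripper(opening, squeeze=None): opening from 0.0 (shut) to 1.0 (fully open); squeeze is the grip in N (None keeps the last); returns when the fingers have stopped.
- r.sleep(seconds).
- r.inverse_kinematics(position, orientation): joint angles nearest the present ones, or None.
- optics.get_image(name): name is "scene" or "top" or "wrist"; returns a dict with "pixels" (420x560x3 uint8, red, green, blue), "depth" (420x560 float32, m along the optical axis (not along the pixel's ray), 0 where there is no reading), "fx", "fy", "cx", "cy" (pixels), "camera_from_world" (4x4, takes a point from world to camera coordinates); the wrist camera has in their place "mount" (4x4, takes a point from camera to tool coordinates, whose origin is the TCP and whose axes are the flange's). Camera axes: x right, y down, z forward; pixel columns grow to the right and rows downward; lengths in m; the calibration is good to about 2 mm. A picture is of the moment at which its call begins: read the wrist's pose just before it.
A pose or a line that the arm cannot do raises r.PlanningError and nothing moves.
- r.hand_in(): hands the job in; it is judged then, once.
Readings, each from a call of its own:
- r.current_t(): time.
- r.current_q(): joint angles.
- r.current_qvel(): joint speeds.
- r.current_effort(): joint torques, N m.
- r.current_tool_pos(): TCP position.
- r.current_ee_rot(): TCP orientation.
- r.current_contact_force(): force on the tool from outside, world axes, zero at the start.
- r.current_torque(): the same for the moment, N m.
- r.current_opening(): opening from 0.0 (shut) to 1.0 (fully open).
- r.current_finger_force(): force on a finger pad.
Only numpy, scipy, OpenCV 4.12 (cv2) and the standard library are available. Lean on these libraries where they do the work, as an engineer would, in place of code of your own. Each camera call takes 0.05 s, during which the arm holds its last target. There are 200 camera calls.

## Working session

There is one attempt and no reset: what is moved stays moved. The work goes in short steps, each a Python script; the robot and the scene stay as the last script left them, time stands still between calls to the robot, and variables do not carry over. Pictures are saved under pics/ and viewed, at most 14 in all, crops included, and the job is handed in when it is done.

```bash
mkdir -p pics; cat > h.py <<'E'
import numpy as np, cv2
from cell import r, optics
from scipy.spatial.transform import Rotation as R
def save(im,name,crop=None,s=1):
    p=im["pixels"]
    if crop: p=p[crop[0]:crop[1],crop[2]:crop[3]]
    p=cv2.resize(p,None,fx=s,fy=s,interpolation=cv2.INTER_CUBIC)
    cv2.imwrite("pics/"+name,p[:,:,::-1])
def wfc(im,pose=None):
    if "camera_from_world" in im: return np.linalg.inv(im["camera_from_world"])
    T=np.eye(4);T[:3,:3]=R.from_quat(pose[1]).as_matrix();T[:3,3]=pose[0]
    return T@im["mount"]
def ray(im,uv,z,pose=None):
    T=wfc(im,pose);uv=np.atleast_2d(uv).astype(float)
    d=np.c_[(uv[:,0]-im["cx"])/im["fx"],(uv[:,1]-im["cy"])/im["fy"],np.ones(len(uv))]@T[:3,:3].T
    return T[:3,3]+d*((z-T[2,3])/d[:,2])[:,None]
def cloud(im,pose=None):
    T=wfc(im,pose);v,u=np.mgrid[:420,:560];D=im["depth"]
    P=np.stack([(u-im["cx"])/im["fx"]*D,(v-im["cy"])/im["fy"]*D,D],-1)
    return P@T[:3,:3].T+T[:3,3]
def pose(): return np.array(r.current_tool_pos()),np.array(r.current_ee_rot())
def wrist():
    p=pose(); return optics.get_image("wrist"),p
def down(yaw): # tool z down; tool x at yaw
    return (R.from_euler('z',yaw)*R.from_euler('x',np.pi)).as_quat()
E
python3 - <<'E'
from h import *
for n in("top","scene"):
    im=optics.get_image(n); save(im,n+"0.png",s=1.4)
    T=wfc(im);print(n,im["fx"],T.round(3).tolist())
im,p=wrist();print(p,im["mount"].round(3).tolist(),im["fx"],r.finger_overhang, R.from_quat(p[1]).as_matrix().round(2).tolist())
E
```

```text
top 424.8216897031735 [[0.012, -0.987, 0.161, 0.401], [-1.0, -0.014, -0.009, 0.073], [0.011, -0.161, -0.987, 1.288], [0.0, 0.0, 0.0, 1.0]]
scene 407.0680562833446 [[-0.197, 0.777, -0.597, 1.155], [0.98, 0.162, -0.113, 0.167], [0.009, -0.608, -0.794, 0.845], [0.0, 0.0, 0.0, 1.0]]
(array([0.20578004, 0.50973551, 0.25279989]), array([ 1.90711358e-01,  9.81645999e-01, -5.37889701e-04, -1.45941487e-04])) [[-0.0, -0.955, -0.298, 0.077], [1.0, -0.0, 0.0, 0.001], [-0.0, -0.298, 0.955, -0.12], [0.0, 0.0, 0.0, 1.0]] 349.30236656408846 0.022 [[-0.93, 0.37, -0.0], [0.37, 0.93, -0.0], [0.0, -0.0, -1.0]]
```

View pics/top0.png

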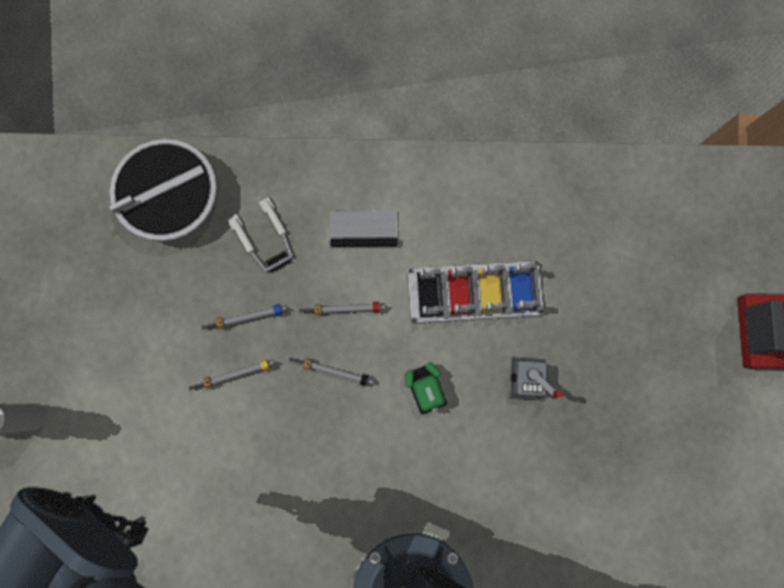

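View pics/scene0.png

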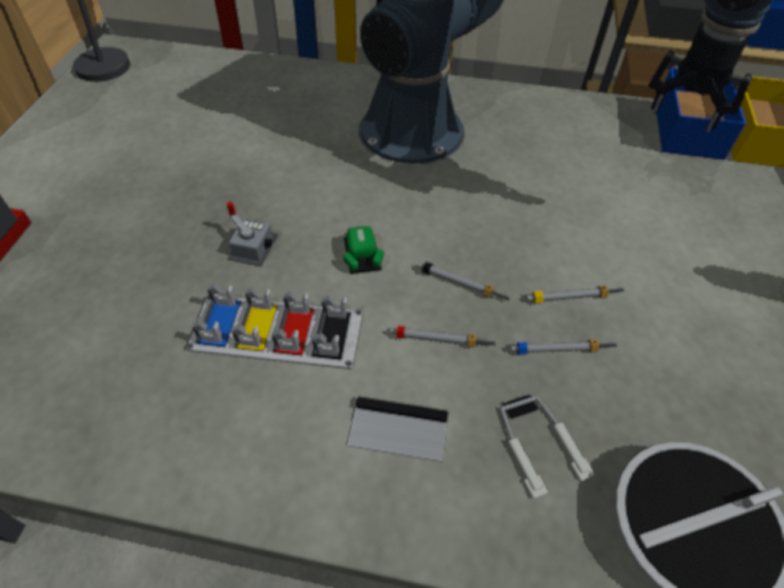

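The top view shows four spindles: blue (280,311), red (378,307), yellow (268,365) and black (370,380), all with drill points to the left (+y). The rack is at (475,292) with stations K, R, Y, B from left to right, the counter at (530,378) and its knob at (560,394). Next I'll look at the rack and the counter from near.

```bash
python3 - <<'E'
from h import *
im=optics.get_image("top")
px=dict(rackTL=(410,270),rackTR=(541,263),rackBR=(543,315),rackBL=(414,322),cnt=(535,376),knob=(560,394),blue=(280,311),bluetip=(203,327),red=(380,307),redtip=(300,309),yel=(268,365),yeltip=(190,387),blk=(370,380),blktip=(290,360),toe=(428,390),scr=(364,228),brake=(260,235))
for k,v in px.items():
    z=.01 if k[0] in'ry' or k[:2]=='bl' else .04
    print(k,ray(im,np.array(v)/1.4,z)[0].round(3))
c=ray(im,np.array((475,292))/1.4,.03)[0]
q=down(np.pi) # tool x = -world x : camera on robot side
print(r.inverse_kinematics([c[0],c[1],.30],q))
r.move_to([c[0],c[1],.30],q)
im,p=wrist();save(im,"rack.png",s=1.4);np.savez("rack.npz",**{k:im[k] for k in im},p=p[0],q=p[1])
E
```

```text
rackTL [0.676 0.011 0.01 ]
rackTR [ 0.696 -0.278  0.01 ]
rackBR [ 0.58  -0.279  0.01 ]
rackBL [0.561 0.001 0.01 ]
cnt [ 0.447 -0.25   0.04 ]
knob [ 0.411 -0.301  0.04 ]
blue [0.581 0.292 0.01 ]
bluetip [0.544 0.456 0.01 ]
red [0.593 0.075 0.01 ]
redtip [0.586 0.249 0.01 ]
yel [0.464 0.313 0.01 ]
yeltip [0.416 0.475 0.01 ]
blk [0.435 0.095 0.01 ]
blktip [0.475 0.266 0.01 ]
toe [ 0.415 -0.027  0.04 ]
scr [0.761 0.113 0.04 ]
brake [0.742 0.337 0.04 ]
[-0.27548419  0.47500463  1.34918195  0.          1.31740607 -1.84628052]
```

View pics/rack.png

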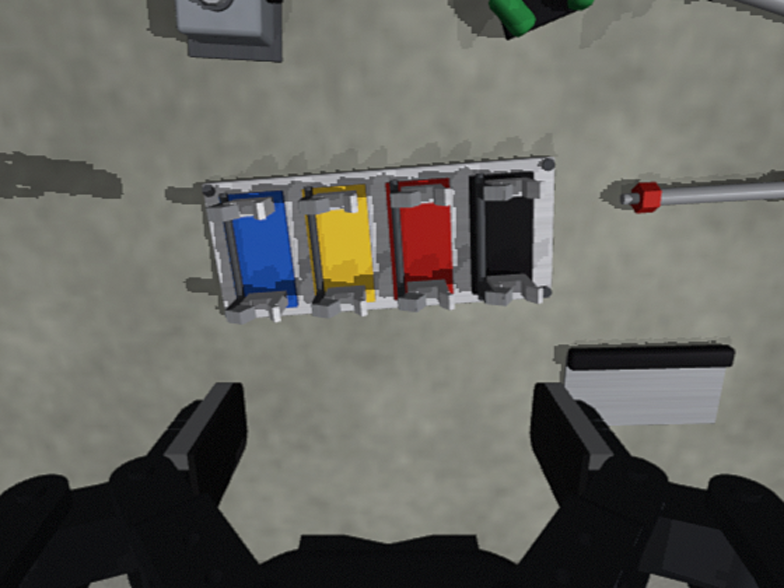

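The rack as seen from the robot side: stations blue (262,248), yellow (342,245), red (425,240), black (505,237). The pivot rods are on the image left (world -y) of each station, so the rack's x points away from the robot, with a yaw of about +0.07. Next I fit the plate and take a height profile.

```bash
python3 - <<'E'
from h import *
d=dict(np.load("rack.npz"));pz=(d["p"],d["q"]);P=cloud(d,pz)
u,v=np.meshgrid(np.arange(560),np.arange(420))
near=(abs(P[...,0]-.63)<.12)&(abs(P[...,1]+.135)<.2)&(d["depth"]>0)&(P[...,2]<.09)
m=(near&(P[...,2]>.006)).astype(np.uint8)
print("bench z",np.median(P[200:280,20:120,2]))
n,l,s,c=cv2.connectedComponentsWithStats(m);i=1+s[1:,4].argmax()
low=(l==i)&(P[...,2]<.016)
X=P[low][:,:2].astype(np.float32);print(low.sum(),np.median(P[low][:,2]))
(rc,sz,ang)=cv2.minAreaRect((X*1000));print(rc,sz,ang)
box=cv2.boxPoints((rc,sz,ang))/1000;print(box.round(4).tolist())
e=max([(box[(k+1)%4]-box[k]) for k in range(4)],key=np.linalg.norm);e=e*np.sign(e[1])
yaw=np.arctan2(-e[0],e[1]);print("yaw",yaw)
Rm=np.array([[np.cos(yaw),-np.sin(yaw)],[np.sin(yaw),np.cos(yaw)]])
Q=(P[...,:2]-np.array(rc)/1000)@Rm
for sx in(-40,40):
    print("fork",sx)
    for y in range(-148,150,4):
        k=(l==i)&(abs(Q[...,0]*1000-sx)<5)&(abs(Q[...,1]*1000-y)<2)
        print(y,(P[k][:,2].max()*1000).round() if k.any() else None,end='; ')
hsv=cv2.cvtColor(d["pixels"],cv2.COLOR_RGB2HSV)
for n,(a,b) in dict(blue=(100,125),yel=(20,32),red=(0,6)).items():
    k=(hsv[...,0]>=a)&(hsv[...,0]<=b)&(hsv[...,1]>120)&(hsv[...,2]>60)&(l==i)
    q=Q[k]*1000;print(n,k.sum(),np.percentile(q,[1,50,99],axis=0).round(1).tolist(),np.median(P[k][:,2]))
np.savez("rackfit.npz",c=np.array(rc)/1000,yaw=yaw)
E
```

```text
bench z -0.0009925209543779068
8618 0.009286580248536624
(630.2504272460938, -130.9508819580078) (120.4227066040039, 289.9719543457031) 4.275150775909424
[[0.5594000220298767, 0.009100000374019146], [0.5809999704360962, -0.2800000011920929], [0.7010999917984009, -0.2709999978542328], [0.6794999837875366, 0.01810000091791153]]
yaw 0.07461552
fork -40
-148 None; -144 10.0; -140 11.0; -136 11.0; -132 8.0; -128 57.0; -124 61.0; -120 63.0; -116 66.0; -112 66.0; -108 64.0; -104 55.0; -100 38.0; -96 None; -92 59.0; -88 64.0; -84 63.0; -80 19.0; -76 17.0; -72 11.0; -68 11.0; -64 10.0; -60 58.0; -56 61.0; -52 64.0; -48 65.0; -44 67.0; -40 63.0; -36 55.0; -32 39.0; -28 39.0; -24 59.0; -20 65.0; -16 64.0; -12 18.0; -8 11.0; -4 11.0; 0 11.0; 4 11.0; 8 58.0; 12 63.0; 16 63.0; 20 66.0; 24 66.0; 28 62.0; 32 56.0; 36 39.0; 40 39.0; 44 59.0; 48 64.0; 52 63.0; 56 18.0; 60 10.0; 64 11.0; 68 11.0; 72 14.0; 76 59.0; 80 62.0; 84 63.0; 88 65.0; 92 67.0; 96 62.0; 100 55.0; 104 39.0; 108 45.0; 112 61.0; 116 65.0; 120 63.0; 124 18.0; 128 10.0; 132 11.0; 136 11.0; 140 11.0; 144 10.0; 148 None; fork 40
-148 Non
[... 251 characters left out ...]
.0; -48 65.0; -44 67.0; -40 62.0; -36 55.0; -32 39.0; -28 39.0; -24 59.0; -20 63.0; -16 64.0; -12 19.0; -8 10.0; -4 11.0; 0 10.0; 4 10.0; 8 58.0; 12 61.0; 16 63.0; 20 65.0; 24 67.0; 28 63.0; 32 56.0; 36 39.0; 40 39.0; 44 61.0; 48 64.0; 52 64.0; 56 18.0; 60 10.0; 64 11.0; 68 11.0; 72 16.0; 76 57.0; 80 61.0; 84 64.0; 88 66.0; 92 66.0; 96 62.0; 100 55.0; 104 39.0; 108 56.0; 112 59.0; 116 64.0; 120 63.0; 124 18.0; 128 10.0; 132 12.0; 136 11.0; 140 11.0; 144 10.0; 148 None; blue 2347 [[-49.6, -121.2], [-2.0, -98.3], [45.3, -78.4]] 0.017141376667223485
yel 2390 [[-49.7, -61.6], [-1.5, -31.8], [44.4, -10.9]] 0.01714746514056628
red 2227 [[-49.2, 6.4], [-0.8, 34.8], [41.6, 56.5]] 0.01725786155165515
```

```bash
cat >> h.py <<'E'
OFF=.013  # TCP above shaft axis when gripped
F=np.load("rackfit.npz");RC,RY=F["c"],float(F["yaw"])
SY=dict(blue=-.102,yellow=-.034,red=.034,black=.102)
GUESS=dict(blue=(.567,.354,1.79),red=(.590,.141,1.61),yellow=(.446,.374,1.86),black=(.450,.160,1.34))
def seat(c,dx=0,dy=0):
    return RC+R.from_euler('z',RY).as_matrix()[:2,:2]@np.array([dx,SY[c]+dy])
def measure(g):
    """axis origin and yaw of the spindle nearest g, from a wrist picture"""
    im,p=wrist();P=cloud(im,p)
    m=(P[...,2]>.004)&(P[...,2]<.03)&(im["depth"]>0)&(np.hypot(P[...,0]-g[0],P[...,1]-g[1])<.16)
    n,l,s,_=cv2.connectedComponentsWithStats(m.astype(np.uint8))
    best=None
    for i in range(1,n):
        if s[i,4]<300: continue
        X=P[l==i][:,:2];d=np.hypot(*(X.mean(0)-g[:2]))
        (_,sz,_)=cv2.minAreaRect((X*1000).astype(np.float32))
        if max(sz)>130 and min(sz)<40 and (best is None or d<best[0]): best=(d,i,sz)
    if best is None: save(im,"fail.png");raise SystemExit("no spindle seen")
    k=l==best[1];X=P[k];rgb=im["pixels"][k]
    c=X[:,:2].mean(0)
    for _ in range(3):
        ax=np.linalg.svd(X[:,:2]-c,full_matrices=False)[2][0] if _==0 else ax
        w=(X[:,:2]-c)@np.array([-ax[1],ax[0]]);t=(X[:,:2]-c)@ax
        if _==0: continue
        b=np.polyfit(t[abs(w)<.009],w[abs(w)<.009],1)
        ax=ax+b[0]*np.array([-ax[1],ax[0]]);ax/=np.linalg.norm(ax);c=c+b[1]*np.array([-ax[1],ax[0]])
    w=(X[:,:2]-c)@np.array([-ax[1],ax[0]]);t=(X[:,:2]-c)@ax
    wide=abs(w)>.0085;tm=(np.percentile(t[wide],1)+np.percentile(t[wide],99))/2
    a,bb=wide&(t<tm),wide&(t>tm)
    mid=lambda s:(np.percentile(t[s],5)+np.percentile(t[s],95))/2
    ta,tb=mid(a),mid(bb)
    if t.max()-tb<ta-t.min(): ax,ta,tb,t=-ax,-tb,-ta,-t;a,bb=bb,a
    o=c*1
    o=o+ax*((ta+tb)/2+.0005)
    col=np.median(rgb[(abs(t-ta)<.005)],0)
    yaw=np.arctan2(ax[1],ax[0])
    print("measured",o.round(4),"yaw",round(yaw,3),"hex distance",round(tb-ta,4),"(.125) ztop",np.percentile(X[:,2],95).round(4),"tip",round(t.max()-tb,3),"(.041) head rgb",col,"moved",round(best[0],3))
    assert abs(tb-ta-.125)<.008
    return np.array([*o,yaw])
def choose(g):
    for k in(0,np.pi):
        q6=[]
        for xy,y in((g[:2],g[2]),(RC,RY)):
            s=r.inverse_kinematics([*xy,.2],down(y+k)); q6.append(s)
        if all(s is not None for s in q6): return k
def pick(c,k,g):
    r.move_linear([*g[:2],.07],rot=down(g[2]+k),vel=.25)
    r.move_linear([*g[:2],.011+OFF],vel=.1)
    r.set_gripper(0.0,squeeze=80)
    op=r.current_opening()
    r.move_linear([*g[:2],.16],vel=.2)
    print("grip",round(op,3),round(r.current_opening(),3),r.current_finger_force())
def inhand():
    im,p=wrist();P=cloud(im,p);T=(P-p[0])@R.from_quat(p[1]).as_matrix()
    m=(im["depth"]>0)&(abs(T[...,1])<.013)&(T[...,2]>-.03)&(T[...,2]<.06)&(T[...,0]>.018)&(T[...,0]<.12)
    X=T[m]
    if len(X)<50: print("nothing in hand?");return None
    sh=X[X[:,0]<.05]
    print("inhand n",len(X),"y slope,off",np.polyfit(sh[:,0],sh[:,1],1).round(4),"z slope,top",np.polyfit(sh[:,0],sh[:,2],1).round(4),"xmax",X[:,0].max().round(3))
def above(c,k):
    r.move_to([*seat(c,0,.001),.045+OFF+.06],down(RY+k)); print("opening",r.current_opening()); inhand()
def press(c):
    s=seat(c,0,.001)
    r.move_linear([*s,.045+OFF+.002],vel=.06);f=[r.current_contact_force()[2]]
    for dz in(.001,0,-.0007):
        r.move_linear([*s,.045+OFF+dz],vel=.02);f.append(r.current_contact_force()[2])
        if f[-1]>35: break
    print("press Fz",np.round(f,1),"z",r.current_tool_pos()[2])
def release(c):
    r.set_gripper(.4);s=seat(c,0,.001);r.move_linear([*s,.17],vel=.2)
E
python3 - <<'E'
from h import *
c="red";g=GUESS[c];k=choose(g);print(k,r.current_t())
r.set_gripper(.7)
r.move_to([*g[:2],.2],down(g[2]+k))
g=measure(g);pick(c,k,g);above(c,k);print(r.current_t(),r.current_contact_force())
E
```

```text
0 2.95
measured [0.5889 0.1491] yaw 1.629 hex distance 0.1245 (.125) ztop 0.0215 tip 0.041 (.041) head rgb [134.5  27.   22. ] moved 0.018
grip 0.125 0.131 78.14804077148438
opening 0.1252454726349349
inhand n 7846 y slope,off [ 0.0262 -0.0015] z slope,top [0.3347 0.0024] xmax 0.102
8.85 [ 1.3076484  -0.66100417 -1.81704415]
```

```bash
python3 - <<'E'
from h import *
im,p=wrist();save(im,"hand1.png",s=1.2)
P=cloud(im,p);T=(P-p[0])@R.from_quat(p[1]).as_matrix()
m=(im["depth"]>0)&(abs(T[...,1])<.005)
for x in range(-100,115,10):
    k=m&(abs(T[...,0]*1000-x)<3); z=T[k][:,2]*1000
    print(x,np.percentile(z,[5,25,50,75]).round(1) if k.any() else None)
E
```

```text
-100 None
-90 None
-80 None
-70 None
-60 None
-50 [7.7 8.1 8.9 9.7]
-40 [6.9 7.5 8.1 8.8]
-30 [6.9 7.6 8.1 8.7]
-20 [6.9 7.5 8.  8.7]
-10 [-14.1   7.1   7.8   8.4]
0 [-14.3   7.2   7.9   8.5]
10 [-61.2 -59.  -56.1 -51.6]
20 [7.  7.6 8.1 8.8]
30 [7.  7.5 8.1 8.6]
40 [6.8 7.5 8.1 8.7]
50 [6.9 7.5 8.  8.7]
60 [0.8 1.8 3.  3.6]
70 [10.2 11.  11.7 12.3]
80 [10.3 10.9 11.5 12.3]
90 [10.3 11.1 11.7 12.4]
100 [10.4 11.1 11.6 12.2]
110 None
```

View pics/hand1.png

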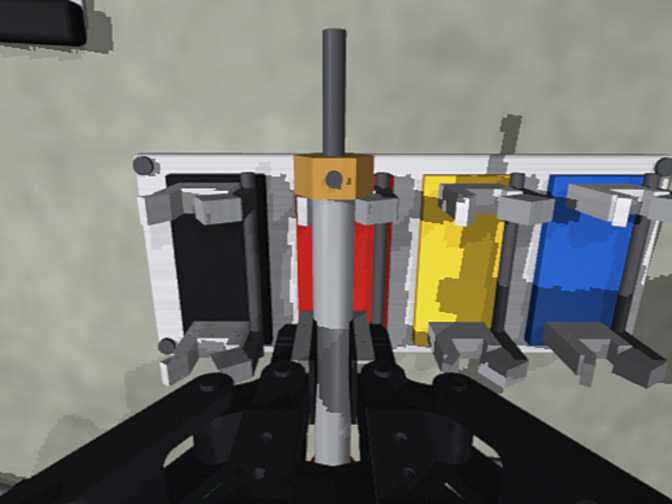

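The red spindle is level in the hand at (333,260). The point is at (333,30), toward the rack's rear, and the red station is directly below. I'll press it in.

```bash
sed -i 's/abs(T\[...,1\])<.013)&(T\[...,2\]>-.03)&(T\[...,2\]<.06)/abs(T[...,1])<.006)\&(T[...,2]>-.03)\&(T[...,2]<.02)/' h.py
cat >> h.py <<'E'
def check(c):
    "heights over the station, seen by the wrist camera"
    im,p=wrist();P=cloud(im,p)
    Q=(P[...,:2]-seat(c))@R.from_euler('z',RY).as_matrix()[:2,:2]
    m=(im["depth"]>0)&(P[...,2]>.04)&(P[...,2]<.075)
    s=m&(abs(Q[...,0])<.028)&(abs(Q[...,1])<.012)
    X=np.c_[Q[s],P[s][:,2]]
    if len(X)<30: print(c,"EMPTY");return
    top=[np.percentile(X[abs(X[:,0]-x)<.006,2],90).round(4) if (abs(X[:,0]-x)<.006).sum()>5 else None for x in(-.02,0,.02)]
    far=m&(abs(Q[...,1])<.012)&(Q[...,0]>.05);
    nose=[np.percentile(P[m&(abs(Q[...,0]-x)<.005)&(abs(Q[...,1]+.006)<.003)][:,2],80).round(4) for x in(-.04,.04)]
    print(c,"shaft top",top,"(.052) y",np.median(X[:,1]).round(4),"xmax",Q[far][:,0].max().round(3),"(.103) nose z",nose)
E
python3 - <<'E'
from h import *
press("red");release("red");print(r.current_t())
check("red")
im,p=wrist();save(im,"red_in.png",s=1.2)
E
```

```text
press Fz [-2.5 -0.5  7.5 14.4] z 0.058467641099128
11.8333
red shaft top [np.float64(0.0515), np.float64(0.0516), np.float64(0.0515)] (.052) y 0.0004 xmax 0.102 (.103) nose z [np.float64(0.0604), np.float64(0.0601)]
```

View pics/red_in.png

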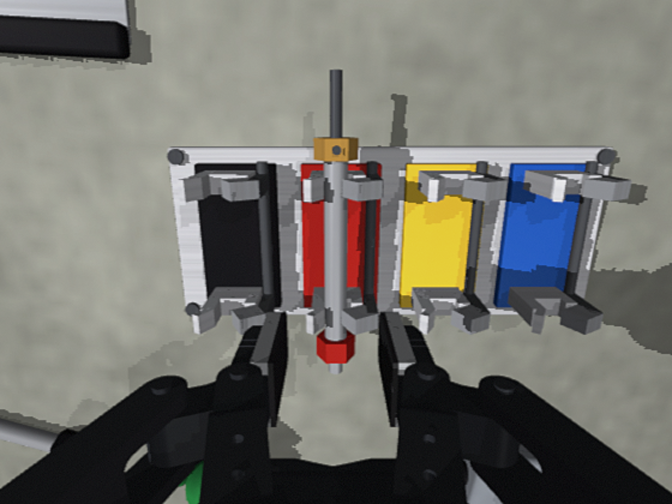

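Red is home: the shaft is at (335,240), the jaw noses lie over it at (365,187) and (362,318), and the shaft top is at 51.5 mm. Next is black, then yellow and blue.

```bash
cat >> h.py <<'E'
def run(c,home=True):
    g=GUESS[c];k=choose(g);print(c,k,round(r.current_t(),1))
    r.move_to([*r.current_tool_pos()[:2],.2],r.current_ee_rot())
    r.move_to([*g[:2],.2],down(g[2]+k));r.set_gripper(.7)
    g=measure(g);pick(c,k,g);above(c,k)
    if not .08<r.current_opening()<.2: raise SystemExit("lost")
E
python3 - <<'E'
from h import *
run("black")
E
```

```text
black 0 11.9
measured [0.4521 0.1697] yaw 1.309 hex distance 0.1244 (.125) ztop 0.0215 tip 0.041 (.041) head rgb [19. 19. 20.] moved 0.02
grip 0.124 0.126 78.15378785133362
opening 0.12434543939204906
inhand n 5997 y slope,off [ 0.0025 -0.0002] z slope,top [0.0001 0.0086] xmax 0.102
```

```bash
python3 - <<'E'
from h import *
press("black");release("black");check("black");check("red")
run("yellow")
E
```

```text
press Fz [-2.   0.5  8.3 15.9] z 0.05842324002778797
black shaft top [np.float64(0.0513), np.float64(0.0514), np.float64(0.0515)] (.052) y 0.0004 xmax 0.102 (.103) nose z [np.float64(0.0599), np.float64(0.0603)]
red shaft top [np.float64(0.0514), np.float64(0.0514), np.float64(0.0514)] (.052) y 0.0024 xmax 0.102 (.103) nose z [np.float64(0.0599), np.float64(0.0601)]
yellow 0 20.5
measured [0.4453 0.3806] yaw 1.888 hex distance 0.1246 (.125) ztop 0.0216 tip 0.041 (.041) head rgb [182. 152.  39.] moved 0.016
grip 0.129 0.122 78.14675688743591
opening 0.1272572136549022
inhand n 6004 y slope,off [ 0.0055 -0.0003] z slope,top [0.0009 0.0085] xmax 0.102
```

```bash
python3 - <<'E'
from h import *
press("yellow");release("yellow");check("yellow");check("red")
run("blue")
E
```

```text
press Fz [-3.1 -0.4  7.  13.1] z 0.058455419515540036
yellow shaft top [np.float64(0.0514), np.float64(0.0515), np.float64(0.0515)] (.052) y 0.0005 xmax 0.102 (.103) nose z [np.float64(0.0603), np.float64(0.0604)]
red shaft top [np.float64(0.0515), np.float64(0.0515), np.float64(0.0515)] (.052) y -0.0012 xmax 0.102 (.103) nose z [np.float64(0.0594), np.float64(0.0607)]
blue 0 30.6
measured [0.5681 0.3596] yaw 1.819 hex distance 0.1245 (.125) ztop 0.0215 tip 0.041 (.041) head rgb [ 28.  72. 136.] moved 0.015
grip 0.128 0.128 78.14600586891174
opening 0.1271342303072027
inhand n 5991 y slope,off [ 0.0014 -0.0002] z slope,top [-0.0023  0.0086] xmax 0.102
```

Press blue, then view the whole rack and the counter.

```bash
python3 - <<'E'
from h import *
press("blue");release("blue");check("blue")
r.move_to([.63,-.13,.30],down(RY))
for c in SY: check(c)
r.move_to([.45,-.26,.27],down(RY))
im,p=wrist();save(im,"cnt.png",s=1.2);P=cloud(im,p)
hsv=cv2.cvtColor(im["pixels"],cv2.COLOR_RGB2HSV)
m=((hsv[...,0]<6)|(hsv[...,0]>174))&(hsv[...,1]>150)&(hsv[...,2]>50)&(P[...,2]>.04)&(np.hypot(P[...,0]-.41,P[...,1]+.3)<.08)
X=P[m];print("knob",len(X),np.median(X,0).round(4),X.min(0).round(3),X.max(0).round(3))
t=m&(P[...,2]>.077);print("knob top",t.sum(),P[t].mean(0).round(4))
b=(P[...,2]>.035)&(P[...,2]<.046)&(np.hypot(P[...,0]-.447,P[...,1]+.25)<.08)
print("top",cv2.minAreaRect((P[b][:,:2]*1000).astype(np.float32)))
h=(P[...,2]>.05)&(np.hypot(P[...,0]-.447,P[...,1]+.25)<.1)&~m;X=P[h];print("lever",len(X),np.percentile(X,[2,50,98],axis=0).round(3).tolist())
np.savez("cnt.npz",**im,p=p[0],q=p[1]);print(r.current_t())
E
```

```text
press Fz [-3.9  0.   4.8 10.6] z 0.05848171300102837
blue shaft top [np.float64(0.0515), np.float64(0.0513), np.float64(0.0515)] (.052) y 0.0006 xmax 0.102 (.103) nose z [np.float64(0.0597), np.float64(0.0602)]
blue shaft top [np.float64(0.0514), np.float64(0.0514), np.float64(0.0514)] (.052) y 0.0023 xmax 0.101 (.103) nose z [np.float64(0.059), np.float64(0.0598)]
yellow shaft top [np.float64(0.0515), np.float64(0.0516), np.float64(0.0514)] (.052) y 0.0012 xmax 0.102 (.103) nose z [np.float64(0.0596), np.float64(0.0603)]
red shaft top [np.float64(0.0513), np.float64(0.0513), np.float64(0.0514)] (.052) y -0.003 xmax 0.103 (.103) nose z [np.float64(0.0607), np.float64(0.0595)]
black shaft top [np.float64(0.0515), np.float64(0.0515), np.float64(0.0516)] (.052) y -0.0013 xmax 0.102 (.103) nose z [np.float64(0.0591), np.float64(0.0597)]
knob 240 [ 0.4131 -0.2869  0.0783] [ 0.404 -0.293  0.054] [ 0.417 -0.281  0.081]
knob top 144 [ 0.4105 -0.2874  0.079 ]
top ((442.545166015625, -243.55545043945312), (59.98127365112305, 70.37303161621094), 86.93596649169922)
lever 44417 [[0.439, -0.313, 0.077], [0.461, -0.255, 0.316], [0.527, -0.203, 0.39]]
42.7833
```

View pics/cnt.png

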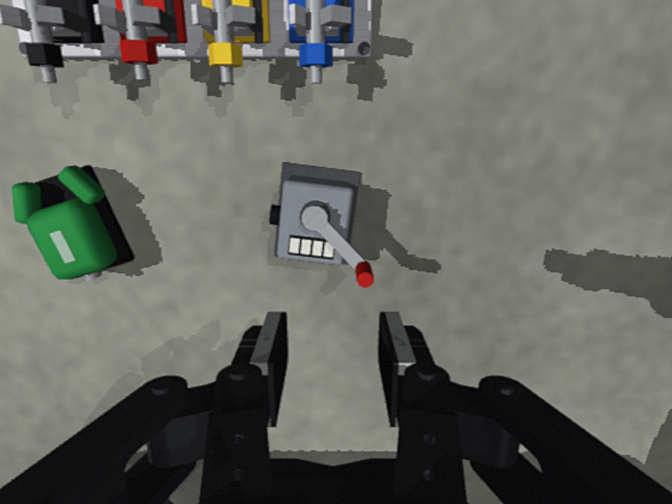

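All four are home, and the counter is visible: pivot (315,216), knob top (364,280). I'll straddle the knob with part-open fingers and swing it in an arc to the stop, watching the force.

```bash
cat > lev.py <<'E'
from h import *
d=dict(np.load("cnt.npz"));pv=ray(d,(315/1.2,216/1.2),.055,(d["p"],d["q"]))[0][:2]
kn=np.array([.4105,-.2874]);v=kn-pv;L=np.hypot(*v);a0=np.arctan2(v[1],v[0]);print("pivot",pv,"arm",L,"a0",a0)
assert abs(L-.06)<.006
pv=kn-.06*v/L
at=lambda a,z:[*(pv+.06*np.array([np.cos(a),np.sin(a)])),z]
ok=[k for k in(0,np.pi) if all(r.inverse_kinematics(at(a0+a,.08),down(a0+a+k)) is not None for a in(0,.6,1.2))]
k=ok[-1];Z=.080
r.set_gripper(.3);r.move_to(at(a0,.16),down(a0+k));r.move_linear(at(a0,Z),vel=.1)
print("down",r.current_contact_force());f0=np.array(r.current_contact_force())
for a in np.r_[np.arange(.15,1.0,.15),np.arange(1.0,1.36,.03)]:
    r.move_linear(at(a0+a,Z),rot=down(a0+a+k),vel=.08)
    t=np.array([-np.sin(a0+a),np.cos(a0+a)]);f=(np.array(r.current_contact_force())-f0)[:2]@t
    print(round(a,2),round(f,1),end=' | ')
    if a>1.05 and f<-12: break
r.sleep(.3);im,p=wrist();save(im,"lev1.png",s=1.2)
b=a
while b>.2: b=max(b-.2,0.02);r.move_linear(at(a0+b,Z),rot=down(a0+b+k),vel=.08)
r.move_linear(at(a0,Z),rot=down(a0+k),vel=.05)
r.move_linear(at(a0,.18),vel=.15);r.move_to([.45,-.26,.27],down(RY))
im,p=wrist();P=cloud(im,p);save(im,"lev2.png",s=1.2)
hsv=cv2.cvtColor(im["pixels"],cv2.COLOR_RGB2HSV)
t=((hsv[...,0]<6)|(hsv[...,0]>174))&(hsv[...,1]>150)&(P[...,2]>.077)&(P[...,2]<.09)&(np.hypot(P[...,0]-.44,P[...,1]+.25)<.09)
print("\nknob now",P[t].mean(0),r.current_t(),r.current_contact_force())
E
python3 lev.py
```

```text
pivot [ 0.45286422 -0.24422639] arm 0.06048708729500059 a0 -2.346732481821464
down [0.03260161 0.06456335 0.05043311]
0.15 -1.6 | 0.3 -1.8 | 0.45 -3.3 | 0.6 -2.3 | 0.75 -3.6 | 0.9 -4.3 | 1.0 -4.7 | 1.03 -4.1 | 1.06 -3.0 | 1.09 -4.0 | 1.12 -3.5 | 1.15 -5.9 | 1.18 -15.8 | 
knob now [ 0.41059189 -0.28733882  0.07908329] 52.45 [0.4546335  0.64354575 0.16546205]
```

The stop shows as a force jump at 1.15–1.18, as expected, and the knob is back at its rest point. One last rack check, then I hand in.

```bash
python3 - <<'E'
from h import *
r.move_to([.60,-.13,.30],down(RY))
for c in SY: check(c)
im,p=wrist();save(im,"final.png",s=1.2)
E
```

```text
blue shaft top [np.float64(0.0513), np.float64(0.0514), np.float64(0.0515)] (.052) y 0.0023 xmax 0.102 (.103) nose z [np.float64(0.0598), np.float64(0.0602)]
yellow shaft top [np.float64(0.0515), np.float64(0.0514), np.float64(0.0516)] (.052) y 0.0013 xmax 0.102 (.103) nose z [np.float64(0.0596), np.float64(0.0602)]
red shaft top [np.float64(0.0516), np.float64(0.0516), np.float64(0.0518)] (.052) y -0.0031 xmax 0.104 (.103) nose z [np.float64(0.0606), np.float64(0.0604)]
black shaft top [np.float64(0.0514), np.float64(0.0515), np.float64(0.0514)] (.052) y -0.0011 xmax 0.102 (.103) nose z [np.float64(0.06), np.float64(0.0605)]
```

View pics/final.png

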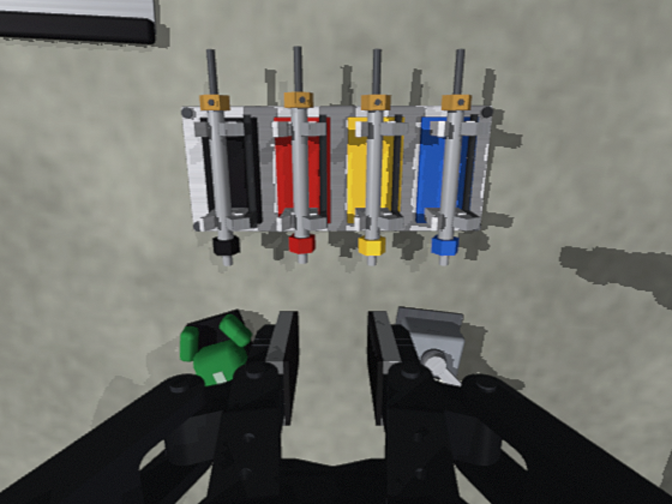

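View pics/lev1.png

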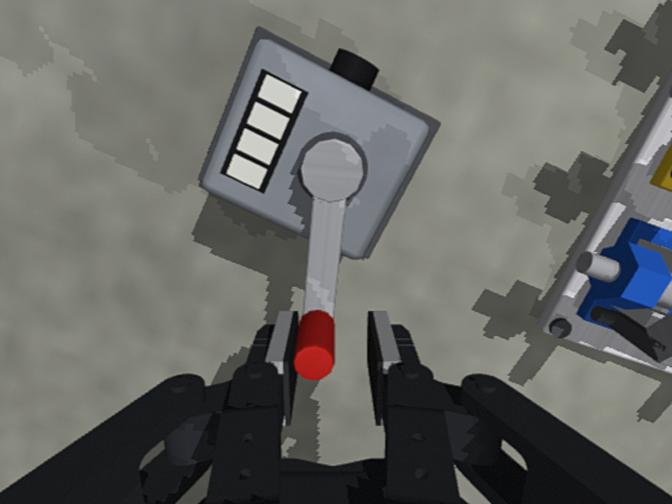

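All four are in, points to the rear, and `lev1` shows the lever held at its stop. Red (300,150) looks 2–3 mm to one side, so I check it from directly above before handing in.

```bash
python3 - <<'E'
from h import *
for c in("red","black","yellow"):
    r.move_to([*seat(c,-.02),.2],down(RY)); 
    im,p=wrist();P=cloud(im,p);Q=(P[...,:2]-seat(c))@R.from_euler('z',RY).as_matrix()[:2,:2]
    for x in(-.022,.0,.025):
        m=(im["depth"]>0)&(P[...,2]>.046)&(P[...,2]<.056)&(abs(Q[...,0]-x)<.006)&(abs(Q[...,1])<.012);y=Q[m][:,1]*1000
        print(c,x,m.sum(),np.percentile(y,[2,98]).round(1),"mid",np.percentile(y,[2,98]).mean().round(2))
E
```

```text
red -0.022 237 [-9.  4.] mid -2.51
red 0.0 248 [-8.8  3.9] mid -2.45
red 0.025 262 [-8.6  3.8] mid -2.37
black -0.022 229 [-5.9  7.2] mid 0.68
black 0.0 248 [-5.7  7.1] mid 0.72
black 0.025 264 [-5.4  7. ] mid 0.79
yellow -0.022 239 [-5.9  7.1] mid 0.64
yellow 0.0 253 [-5.8  6.9] mid 0.55
yellow 0.025 271 [-5.7  6.7] mid 0.48
```

Red lies about 3 mm toward -y of its neighbours, at the edge of the tolerance. I'll regrip it and centre it, check it, then swing the lever again in case step 1 hadn't counted.

```bash
cat > mid.py <<'E'
from h import *
def mids(c):
    r.move_to([*seat(c,-.02),.2],down(RY))
    im,p=wrist();P=cloud(im,p);Q=(P[...,:2]-seat(c))@R.from_euler('z',RY).as_matrix()[:2,:2];o=[]
    for x in(-.022,.0,.025):
        m=(im["depth"]>0)&(P[...,2]>.046)&(P[...,2]<.056)&(abs(Q[...,0]-x)<.006)&(abs(Q[...,1])<.012);o.append(np.percentile(Q[m][:,1]*1000,[2,98]).mean().round(2))
    print(c,o)
E
python3 - <<'E'
from mid import *
r.set_gripper(.4);s=seat("red",0,.0)
r.move_to([*s,.12],down(RY));r.move_linear([*s,.058],vel=.08)
r.set_gripper(0,squeeze=60);print("grip",r.current_opening(),r.current_contact_force())
r.move_linear([*s,.0573],vel=.02);print(r.current_contact_force())
r.sleep(.2);r.set_gripper(.4);r.move_linear([*s,.17],vel=.2)
for c in SY: mids(c)
check("black");im,p=wrist();save(im,"fin2.png",s=1.2)
r.move_to([.60,-.13,.30],down(RY))
for c in SY: check(c)
E
```

```text
grip 0.13622329679830722 [-0.32203963 -1.77731433  4.92016433]
[-3.42049487 -1.79876033 12.277716  ]
blue [np.float64(0.47), np.float64(0.46), np.float64(0.46)]
yellow [np.float64(0.38), np.float64(0.51), np.float64(0.67)]
red [np.float64(0.51), np.float64(0.92), np.float64(0.76)]
black [np.float64(0.72), np.float64(0.34), np.float64(0.37)]
black shaft top [np.float64(0.0516), np.float64(0.0515), np.float64(0.0515)] (.052) y 0.0004 xmax 0.102 (.103) nose z [np.float64(0.0599), np.float64(0.0604)]
blue shaft top [np.float64(0.0513), np.float64(0.0514), np.float64(0.0517)] (.052) y 0.0025 xmax 0.101 (.103) nose z [np.float64(0.0602), np.float64(0.0602)]
yellow shaft top [np.float64(0.0515), np.float64(0.0516), np.float64(0.0516)] (.052) y 0.0012 xmax 0.102 (.103) nose z [np.float64(0.0599), np.float64(0.0598)]
red shaft top [np.float64(0.0514), np.float64(0.0515), np.float64(0.0516)] (.052) y -0.0001 xmax 0.105 (.103) nose z [np.float64(0.0597), np.float64(0.0602)]
black shaft top [np.float64(0.0513), np.float64(0.0517), np.float64(0.0516)] (.052) y -0.0012 xmax 0.102 (.103) nose z [np.float64(0.0595), np.float64(0.0599)]
```

All four now sit within 0.5 mm of each other across the slots. Repeat the lever, check again, and hand in if good.

```bash
python3 lev.py && python3 - <<'E'
from mid import *
for c in SY: mids(c)
r.move_to([.60,-.13,.30],down(RY));
for c in SY: check(c)
print(r.current_t())
E
```

```text
pivot [ 0.45286422 -0.24422639] arm 0.06048708729500059 a0 -2.346732481821464
down [-0.30254302  0.65835504  0.57806198]
0.15 -0.7 | 0.3 -0.8 | 0.45 -1.7 | 0.6 -2.4 | 0.75 -1.2 | 0.9 -3.2 | 1.0 -2.9 | 1.03 -3.7 | 1.06 -3.1 | 1.09 -1.7 | 1.12 -3.8 | 1.15 -6.0 | 1.18 -14.2 | 
knob now [ 0.41059895 -0.2873602   0.07892009] 71.4833 [0.60520252 0.15257461 0.10883319]
blue [np.float64(0.54), np.float64(0.92), np.float64(0.55)]
yellow [np.float64(0.65), np.float64(0.69), np.float64(0.72)]
red [np.float64(0.64), np.float64(0.27), np.float64(0.66)]
black [np.float64(0.52), np.float64(0.92), np.float64(0.54)]
blue shaft top [np.float64(0.0514), np.float64(0.0516), np.float64(0.0516)] (.052) y 0.0024 xmax 0.102 (.103) nose z [np.float64(0.0597), np.float64(0.0599)]
yellow shaft top [np.float64(0.0514), np.float64(0.0518), np.float64(0.0515)] (.052) y 0.0014 xmax 0.102 (.103) nose z [np.float64(0.06), np.float64(0.0598)]
red shaft top [np.float64(0.0515), np.float64(0.0513), np.float64(0.0516)] (.052) y 0.0001 xmax 0.104 (.103) nose z [np.float64(0.0599), np.float64(0.0602)]
black shaft top [np.float64(0.0514), np.float64(0.0516), np.float64(0.0516)] (.052) y -0.0012 xmax 0.102 (.103) nose z [np.float64(0.0599), np.float64(0.0598)]
74.3833
```

```bash
python3 -c "
from h import *
print(r.hand_in())"
```

```text
the job is handed in; nothing more can be done
None
```

I put all four spindles into their own colours' stations with the jaws shut and drill points to the rear, swung the lever to its stop and let it spring back, and handed the job in at about 74 s; the hand-in gave no verdict. I regripped red because it had shifted about 3 mm sideways, then swung the lever a second time.

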